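# Extend a snap-button spice rack by one hole and stand a second jar in it

## Robot

A 7-joint arm with a two-finger parallel gripper is mounted at the origin on a cart in front of the work surface, level with it; the furniture and walls round the work are solid. World frame = base frame: x ahead of the robot, y to its left, z up, the work surface at z = 0. Lengths are in m, angles in rad, forces in N, time in s.
With the tool pointing down it reaches from about 0.35 to 0.775 m from the base axis. Payload 3.1 kg.
Tool frame: the origin (TCP) lies on the centre line of the jaws, within the pads' length; the fingertips stand 25 mm ahead of it and the grasp point (between the pads) lies 6 mm ahead of it; z points along the fingers, y is the line along which they close (so a half turn about z gives the same grasp; the last joint's range is limited). The gripper opens to 85 mm and grips with 20 to 120 N. Pads are 22 mm wide; open, the fingers measure 114 mm over their backs; the gripper's body (76 mm by 85 mm) begins 54 mm behind the grasp point. The pads swing forward as they close: fully open they stand 13 mm farther back than shut.
Start: joints at [1.244, 0.311, 0.014, 1.512, -0.004, 1.319, -0.027], TCP at [0.155, -0.528, 0.256] pointing down, gripper open.
Joint ranges: [-2.7, 2.7], [-0.3, 1.91], [-1.27, 1.3], [0.12, 2.57], [-1.44, 4.58], [0.2, 2.03], [-3.05, 3.05]. Speed limits (rad/s): [2.79, 2.79, 3.14, 3.14, 3.14, 3.14, 3.14].

## Interface

Orientations are given as a unit quaternion [x, y, z, w].
In Python, from workcell import * gives the robot as it stands.
- The arm moves only by the shell command python3 -m handwheel 'ROWS' [FORCE]. ROWS is JSON, a list that holds one entry, the list of rows, each a list of 7 numbers: the shift along the world's x, y, z in mm, then the turn, a rotation vector about the world's x, y, z in rad, then the finger opening in mm, from 0 to 85.4. A call has 1 to 10 rows; each row is the pose to reach, as a shift and turn from the pose commanded when the call began; what a row does not reach only later rows make up. A row lasts 1/10 s, in which the tool goes at most 50 mm and 8.59 degrees, less where a joint would pass 70% of its speed; a pose out of reach is approached as far as the arm can. A call with a gripper value outside its range is refused whole. The fingers move at their own pace and stop on an object; FORCE is the grip in N (left out, the last holds). Time passes only in rows, so rows that repeat a pose let the fingers close. It gives the time, the measured TCP pose, the force, the opening and the grip force at its end, in the units of the state.
- read_state(): the state, without advancing time (a new reading comes with each control period).
- read_camera(name): name is "scene" or "top" or "wrist"; returns the picture (384x512x3 uint8, red, green, blue); there is no depth.
- camera_model(name): a dict with "fovy" (degrees; the focal length in pixels is half the picture's height over the tangent of half this angle, whatever the lens; pixels are square), "cx", "cy" (the principal point, pixels), "position" and "rotation" of the camera in the world; the wrist camera has in their place "T_tool_cam" (4x4, takes a point from camera to tool coordinates, whose origin is the TCP and whose axes are the flange's). Camera axes: x right, y up, looking along -z (the intrinsics and any distortion apply to the point x, -y, -z); pixel columns grow to the right and rows downward; lengths in m; the calibration is good to about 2 mm. A picture is of the moment at which its call begins: read the wrist's pose just before it. camera_model takes no time and is no camera call.
- finish_job(): hands the job in; it is judged then, once.
The state is a dict: "time_s": time; "joints": joint angles; "qd": joint speeds; "joint_torque": joint torques, N m; "tcp_pos": TCP position; "tcp_rot": TCP orientation; "force": force on the tool from outside, world axes, zero at the start; "ft_torque": the same for the moment, N m; "grip_width": opening from 0.0 (shut) to 1.0 (fully open); "gripper_force": force on a finger pad.
Only numpy, scipy, OpenCV 4.12 (cv2) and the standard library are available. Lean on these libraries where they do the work, as an engineer would, in place of code of your own. Each camera call takes 0.05 s, during which the arm holds its last target. There are 200 camera calls.

## Task

Make room in the extendable spice rack and put the second spice jar away in it: press the red snap button in flush, push the metal sleeve outwards by its black thumb ridge until the button snaps up in the next hole, then stand the loose jar upright in the rack beside the jar that is already there. Press and push gently (never more than 30 N on the rack), and leave the other things on the board and worktop alone.

Things in the scene. Friction and masses are not known exactly. Their poses are not given: they have to be found in the camera images.
- rack: Extendable spice rack fixed on the wooden board (board top at z = 0.034). Origin: centre of its underside; x to its back, y along its rail, z up. Dark wooden base 126 (x) by 194 (y) mm, its top 10 mm up. In front (x -61 to -23 mm) the telescoping rail along y: steel inner tube in an aluminium sleeve that slides to -y; black end clamp on two posts, 70 mm tall, at y 83 to 103. Behind: the bay.
- bay_floor (a point): Point on the floor of the jar bay: x 27 mm, y 0, 10 mm above the rack's origin; axes as the rack's. The bay is x -6 to 59 mm, with a lip 24 mm tall behind it. At +y it ends at a fixed aluminium bookend (inner face at y = +12 mm, 64 mm tall); at -y at the moving bookend on the sleeve (up to 82 mm tall), whose inner face is at y = -48 mm at the start and -90 mm at the next hole.
- sleeve (a joint): How far the aluminium sleeve (34 mm wide, wall 2 mm) is slid out to the rack's -y, in m: 0 at the start, 0.042 at the next hole. Its flat top is 44 to 58 mm above the rack's origin: the rail was clamped by hand at some height, firmly; it is not measured and must be felt. Three 15.5 mm holes, 42 mm apart, in its top; the button in one locks it with 0.75 mm of play. Sliding rubs with 1 to 5 N.
- button (a joint): How far the red dome button (14 mm wide, its axis at x -42, y -22 mm in the rack's frame) is pressed in, in m: 0 = up (7 mm proud of the sleeve, locked), 0.007 = flush, 0.009 = under the wall. Spring 3 N up, 5.8 N flush. Short of flush it jams; flush, the sleeve is pushed off with 5 to 15 N. It then stays under the wall by itself and snaps up when the next hole comes over it.
- button_foot (a point): Point on the top of the rack's base plumb below the red button's axis (hidden under the rail; x -42, y -22, z 10 mm in the rack's frame; axes as the rack's). The sleeve's black thumb ridge, an upright rib 30 mm wide, 13 mm tall, 6 mm thick, has its face 10 mm to the -y side of this axis at the start: a shut fingertip fits on the button beside the ridge and can push the ridge to -y.
- jar_in_rack: Spice jar with a black lid, 41 mm in diameter, 105 mm tall, already standing in the bay next to the fixed bookend. Origin: centre of its underside, z up.
- spice_jar: The loose spice jar to put in, looking the same (glass, black lid, 41 mm in diameter, 105 mm tall, about 0.1 kg), standing alone on the board to the left or right of the rack. Origin: centre of its underside, z up. It fits between the jar in the rack and the moving bookend only once the sleeve is at the next hole (then with about 16 mm to spare).
- bean_tin: Tin with a red label, 75 mm in diameter, 58 mm tall, on the board on the other side of the rack. Origin: centre of its underside.
- garlic: Garlic bulb, 56 mm, on the board behind on the right. Origin: centre of its underside.
- lemon: Lemon, 71x53x51 mm, on the board in front on the left. Origin: centre of its underside.
- blue_mug: Blue mug with a yellow band, 90 mm in diameter, 97 mm tall, on the worktop to the left. Origin: centre of its underside.

How it is judged:
By the outcome, as a careful person would: the job done as asked, in the order asked, and still so for the second after the job is handed in, with the robot touching nothing.
It also fails if it takes over 70 s, if anything falls off the work surface, if the arm or the gripper's body presses on something with over 40 N, if the wrist force passes 120 N, or if a joint passes its speed limit or range.

## Working session

There is one attempt and no reset: what is moved stays moved. The work goes in short steps, Python scripts to look and compute and a shell command to move; the robot and the scene stay as the last step left them, time stands still between calls to the robot, and variables do not carry over. Pictures are saved under pics/ and viewed, at most 11 in all, crops included, and the job is handed in when it is done.

```bash
mkdir -p pics; ls; python3 - <<'E'
from workcell import *
import cv2,numpy as np
s=read_state();print(s)
ims=[]
for n in["scene","top"]:
    im=read_camera(n);cv2.imwrite(f"pics/{n}0.png",im[:,:,::-1]);m=camera_model(n);print(n,m)
print(camera_model("wrist"))
E
```

```text
pics
{'time_s': 0.0, 'joints': array([ 1.2443196 ,  0.31172103,  0.01399413,  1.51303972, -0.00438263,
        1.3191854 , -0.02723217]), 'qd': array([ 2.55387245e-03,  1.41429147e-03, -1.48080722e-05, -4.12918870e-04,
       -1.41108842e-03,  1.10857261e-03, -1.18453387e-03]), 'joint_torque': array([ 1.08016341e-04, -3.79919887e+01,  1.46102775e-01, -2.30596876e+01,
        1.23110609e-02,  1.36455314e-02,  1.28392736e-07]), 'tcp_pos': array([ 0.1543412 , -0.52721441,  0.25523055]), 'tcp_rot': array([ 9.89875890e-01,  1.41930874e-01, -2.20572899e-04, -1.14039339e-03]), 'force': array([-0.71551255, -0.5776726 , -0.23308924]), 'ft_torque': array([0.00976729, 0.04126737, 0.01099668]), 'gripper_force': 0.0, 'grip_width': 1.0000432415964364}
scene {'fovy': 57.38525595085963, 'cx': 261.7265862882624, 'cy': 192.71766740319987, 'position': array([-0.2052129 ,  0.662045  ,  0.47653017]), 'rotation': array([-0.23822109,  0.48495904,  0.75075392, -0.38004473])}
top {'fovy': 47.53035782187826, 'cx': 253.69847287307334, 'cy': 196.60262937088228, 'position': array([0.33889413, 0.17092541, 1.17655726]), 'rotation': array([ 0.04997353, -0.04904233, -0.70122611,  0.70949238])}
{'fovy': 67.24786429145009, 'cx': 258.4133341096208, 'cy': 188.96394586500554, 'T_tool_cam': array([[ 3.98261675e-04,  9.50884067e-01,  3.09546978e-01,
         8.00663667e-02],
       [ 9.99999899e-01, -4.43209442e-04,  7.48809190e-05,
        -1.03430679e-03],
       [ 2.08397216e-04,  3.09546917e-01, -9.50884148e-01,
        -1.17380418e-01],
       [ 0.00000000e+00,  0.00000000e+00,  0.00000000e+00,
         1.00000000e+00]])}
```

View pics/scene0.png

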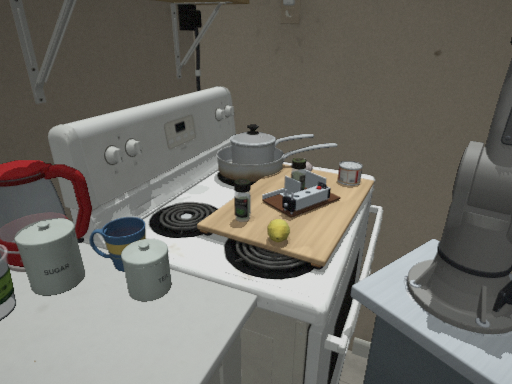

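View pics/top0.png

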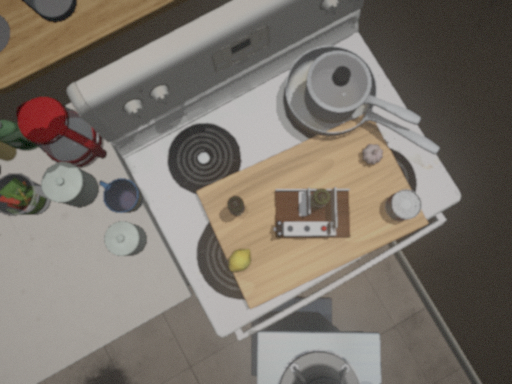

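The scene view shows the rack with its rail facing the robot. The loose jar is on the left at (242,203), the tin on the right and the lemon in front on the left. In the top view the rack is at about (312,213), the button at (325,228), the end clamp at (279,229), the loose jar's lid at (236,206) and the racked jar's lid at (320,197).

```bash
cat > h.py <<'E'
from workcell import *
import cv2,numpy as np
from scipy.spatial.transform import Rotation as R
def cam(n,s=None):
    m=camera_model(n);f=192/np.tan(np.radians(m["fovy"])/2)
    if n=="wrist":
        T=m["T_tool_cam"];Rt=R.from_quat(s["tcp_rot"]).as_matrix()
        return m,f,np.array(s["tcp_pos"])+Rt@T[:3,3],Rt@T[:3,:3]
    return m,f,np.array(m["position"]),R.from_quat(m["rotation"]).as_matrix()
def ray(c,u,v):
    m,f,p,Rm=c;return p,Rm@np.array([(u-m["cx"])/f,-(v-m["cy"])/f,-1.])
def onz(c,u,v,z):
    p,d=ray(c,u,v);return p+d*(z-p[2])/d[2]
def proj(c,P):
    m,f,p,Rm=c;q=Rm.T@(np.array(P)-p);return m["cx"]-f*q[0]/q[2],m["cy"]+f*q[1]/q[2]
def blobs(mask,mn=8):
    n,l,st,ce=cv2.connectedComponentsWithStats(mask.astype(np.uint8));return [(st[i].tolist(),ce[i].round(1).tolist()) for i in range(1,n) if st[i][4]>=mn]
E
python3 - <<'E'
from h import *
im=cv2.imread("pics/top0.png");c=cam("top")
crop=im[180:250,220:360];cv2.imwrite("pics/topz.png",cv2.resize(crop,None,fx=5.5,fy=5.5,interpolation=cv2.INTER_CUBIC))
hsv=cv2.cvtColor(im,cv2.COLOR_BGR2HSV)
roi=np.zeros(im.shape[:2],bool);roi[180:250,220:360]=1
red=roi&((hsv[...,0]<6)|(hsv[...,0]>174))&(hsv[...,1]>150)&(hsv[...,2]>90)
print("red",blobs(red,3))
for st,ce in blobs(red,3): print(onz(c,*ce,0.034+0.056))
dark=roi&(hsv[...,2]<45);print("dark",blobs(dark,20))
wood=roi&(hsv[...,2]<110)&(hsv[...,1]>90)&(hsv[...,0]<20);
print("wood",[b for b in blobs(wood,50)])
pts=np.argwhere(wood)[:,::-1].astype(np.float32);print(cv2.minAreaRect(pts))
s=cam("scene");ims=cv2.imread("pics/scene0.png");h2=cv2.cvtColor(ims,cv2.COLOR_BGR2HSV)
r=((h2[...,0]<6)|(h2[...,0]>174))&(h2[...,1]>150)&(h2[...,2]>80);print("scene red",[b for b in blobs(r,3) if b[1][0]>230])
E
```

```text
red []
dark []
wood [([276, 192, 54, 30, 738], [293.8, 207.8]), ([338, 198, 10, 19, 126], [343.0, 206.3])]
((311.0, 214.5), (45.0, 72.0), 90.0)
scene red [([357, 171, 1, 5, 5], [357.0, 173.0]), ([356, 178, 1, 3, 3], [356.0, 179.0]), ([317, 186, 4, 3, 10], [318.8, 187.1])]
```

View pics/topz.png

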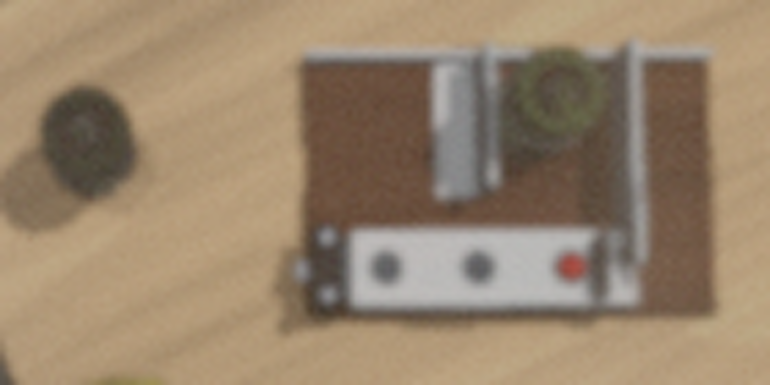

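The zoomed crop shows the button at zoom (571,266), the rack base's left and right edges at x 305 and 713 and its front edge at y 314, and the loose jar's lid centre at (88,140). The ridge is right of the button at (598,266), so -y is to the right.

```bash
python3 - <<'E'
from h import *
c=cam("top");sc=cam("scene")
o=lambda x,y,z:onz(c,220+(x+.5)/5.5-.5,180+(y+.5)/5.5-.5,z).round(4)
for n,x,y,z in[("btn",571,266,.034+.056),("btn+7",571,266,.034+.063),("FL",305,316,.044),("FR",713,312,.044),("lipL",305,56,.068),("lipR",710,52,.068),("jar",88,138,.139),("jarin",560,92,.149),("clampscrewL",326,237,.1),("railfrontL",350,307,.085),("railfrontR",638,307,.085)]:print(n,o(x,y,z))
# two-view button
p,d=ray(c,220+571.5/5.5-.5,180+266.5/5.5-.5);q,e=ray(sc,318.8,187.1)
A=np.stack([d,-e],1);t=np.linalg.lstsq(A,q-p,rcond=None)[0];print("2view",p+d*t[0],q+e*t[1])
E
```

```text
btn [ 0.4153 -0.0013  0.09  ]
btn+7 [ 4.148e-01 -2.000e-04  9.700e-02]
FL [0.3936 0.1169 0.044 ]
FR [ 0.3977 -0.0752  0.044 ]
lipL [0.5137 0.1186 0.068 ]
lipR [ 0.5178 -0.0709  0.068 ]
jar [0.4652 0.2163 0.139 ]
jarin [0.4864 0.012  0.149 ]
clampscrewL [0.4264 0.1103 0.1   ]
railfrontL [0.3959 0.0984 0.085 ]
railfrontR [ 0.3974 -0.0323  0.085 ]
2view [ 0.41559888 -0.00192573  0.08608489] [ 0.41428206 -0.00321778  0.08619706]
```

```bash
python3 -m handwheel '[[[22,43,0,0,0,0.11,0],[44,86,0,0,0,0.22,0],[66,129,0,0,0,0.33,0],[88,172,0,0,0,0.44,0],[110,215,0,0,0,0.55,0],[132,258,0,0,0,0.66,0],[154,301,0,0,0,0.77,0],[176,344,0,0,0,0.88,0],[198,387,0,0,0,0.99,0],[220,430,0,0,0,1.10,0]]]' 30; python3 -m handwheel '[[[14,39,0,0,0,0.07,0],[28,78,0,0,0,0.14,0],[42,117,0,0,0,0.207,0],[42,117,0,0,0,0.207,0],[42,117,0,0,0,0.207,0]]]'
python3 - <<'E'
from h import *
s=read_state();print(s);im=read_camera("wrist");cv2.imwrite("pics/w1.png",im[:,:,::-1]);np.save("s1.npy",s,allow_pickle=True)
E
```

```text
time_s: 1.1
tcp_pos: [0.3747, -0.096, 0.2562]
tcp_rot: [0.768, 0.64, -0.0, 0.0]
force: [0.3, -0.7, -0.9]
grip_width: -0.001
gripper_force: 0.0
time_s: 1.6
tcp_pos: [0.4162, 0.0198, 0.2559]
tcp_rot: [0.699, 0.715, -0.0, -0.0]
force: [0.2, 0.2, -0.2]
grip_width: 0.002
gripper_force: 0.0
{'time_s': 1.6, 'joints': array([ 0.55857157,  0.07313457, -0.67882788,  1.81983469,  0.04821584,
        1.26624729, -0.10977343]), 'qd': array([ 0.02835668, -0.0089003 ,  0.04957595,  0.01353684,  0.00949925,
        0.00418873,  0.00086625]), 'joint_torque': array([-1.15233902e+00, -2.13751638e+01, -2.11185113e+00, -2.29969436e+01,
       -2.20759842e-01, -6.60660490e-02, -1.13558234e-02]), 'tcp_pos': array([0.4162288, 0.0198458, 0.2559284]), 'tcp_rot': array([ 6.98679840e-01,  7.15434250e-01, -4.66263677e-04, -3.11219778e-04]), 'force': array([ 0.16764092,  0.24070292, -0.20965503]), 'ft_torque': array([-0.06405689,  0.01824879,  0.01251275]), 'gripper_force': 0.0, 'grip_width': 0.00182067179993476}
```

View pics/w1.png

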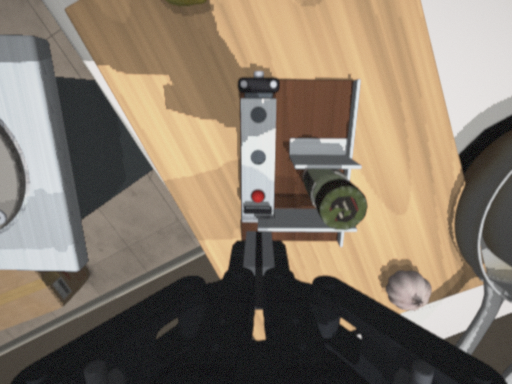

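Wrist view: the button is at (258,196) with the ridge just below it at (258,208). The rail spans columns 241–275, the holes are at (258,157) and (258,115), the shut fingertips are at (258,250), and the racked jar's lid is at (341,203).

```bash
python3 - <<'E'
from h import *
s=np.load("s1.npy",allow_pickle=True).item();c=cam("wrist",s)
im=cv2.imread("pics/w1.png");h=cv2.cvtColor(im,cv2.COLOR_BGR2HSV)
r=((h[...,0]<8)|(h[...,0]>172))&(h[...,1]>150)&(h[...,2]>80);b=blobs(r,8);print(b)
b=[x for x in b if 230<x[1][0]<290 and 150<x[1][1]<230][0][1]
for z in(.034+.047,.034+.054,.034+.061):print(z,onz(c,*b,z).round(4))
g=cv2.cvtColor(im,cv2.COLOR_BGR2GRAY);print(g[180,225:295]);print(g[190:245,250],g[70:125,258])
# holes
print("holes dist",[np.linalg.norm(onz(c,258,157,z)-onz(c,258,115,z)).round(4) for z in(.078,.085,.092)])
q=proj(c,s["tcp_pos"]+R.from_quat(s["tcp_rot"]).apply([0,0,.025]));print("tip px",q)
E
```

```text
[([252, 191, 12, 11, 100], [257.4, 196.0])]
0.081 [ 0.4159 -0.0027  0.081 ]
0.088 [ 4.159e-01 -2.000e-04  8.800e-02]
0.095 [0.4158 0.0023 0.095 ]
[167 171 177 180 184 183 183 177 174 173 171 168 161 130 103  86 129 190
 206 201 205 208 209 211 207 204 204 208 206 206 208 209 209 208 209 209
 208 211 209 212 207 206 206 210 213 214 219 219 213 154  95  77  78  75
  77  74  74  68  73  71  73  73  71  65  68  69  67  69  69  72]
[203 202 191 182 165 156 157 166 176 184 175 146 123 112 102  90  80  84
  76  53  42  44  59 109 160 180 172 164 162 168 178 167 124  82  72  71
  67  71  70  73  72  73  75  73  74  75  76  76  76  74  74  75  75  78
  70] [137 169 198 207 205 183 141  93  55  41  45  54  51  54  61  56  58  56
  50  45  29  37  53  76  88  84  80  82 109 141 155 160 158 158 153 147
 118  82  65  66  67  68  67  69  65  66  68  71  66  67  68  72  95 128
 151]
holes dist [np.float64(0.0423), np.float64(0.0413), np.float64(0.0403)]
tip px (np.float64(257.7693848557436), np.float64(247.65275864199816))
```

```bash
python3 -m handwheel '[[[0,-6,-40,0,0,0,0],[0,-12,-80,0,0,0,0],[0,-17,-110,0,0,0,0],[0,-17,-122,0,0,0,0],[0,-17,-126,0,0,0,0],[0,-17,-126,0,0,0,0]]]'; python3 -m handwheel '[[[0,0,-1,0,0,0,0],[0,0,-2,0,0,0,0],[0,0,-3,0,0,0,0],[0,0,-4,0,0,0,0],[0,0,-4,0,0,0,0]]]'
python3 - <<'E'
from h import *
im=read_camera("wrist");cv2.imwrite("pics/w2.png",cv2.resize(im[150:350,180:340,::-1],None,fx=3,fy=3))
E
```

```text
time_s: 2.25
tcp_pos: [0.4171, 0.0018, 0.1308]
tcp_rot: [0.7, 0.714, 0.0, 0.0]
force: [-0.1, 0.0, -0.1]
grip_width: 0.002
gripper_force: 0.0
time_s: 2.75
tcp_pos: [0.4166, 0.0022, 0.1264]
tcp_rot: [0.7, 0.715, -0.0, 0.0]
force: [0.5, -0.5, 0.8]
grip_width: 0.004
gripper_force: 0.0
```

View pics/w2.png

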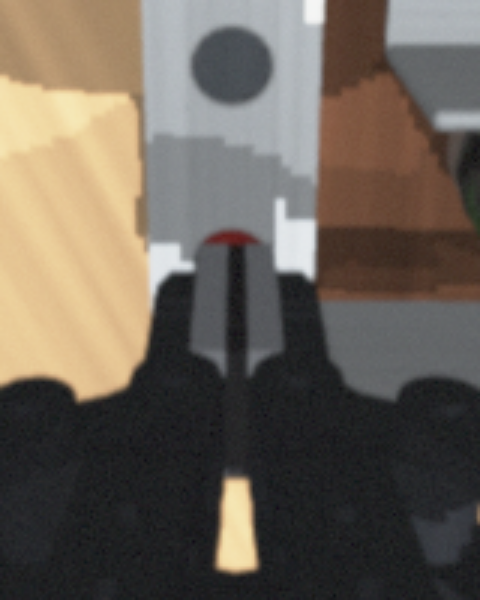

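The red button shows just past the +y edge of the shut tips at (232,238), so the tips are over it. Now I'll feel downwards.

```bash
for i in 1 2 3; do python3 -m handwheel '[[[0,0,-1,0,0,0,0],[0,0,-2,0,0,0,0],[0,0,-2,0,0,0,0]]]' | egrep 'tcp_pos|force: \['; done
```

```text
tcp_pos: [0.4164, 0.0021, 0.1241]
force: [0.4, 0.7, -0.1]
tcp_pos: [0.4164, 0.0021, 0.1221]
force: [0.1, -0.5, 0.8]
tcp_pos: [0.4164, 0.0022, 0.1202]
force: [0.1, -0.6, -0.2]
```

```bash
for i in 1 2 3; do python3 -m handwheel '[[[0,0,-1,0,0,0,0],[0,0,-2,0,0,0,0],[0,0,-2,0,0,0,0]]]' | egrep 'tcp_pos|force: \['; done
```

```text
tcp_pos: [0.4164, 0.0021, 0.1182]
force: [0.1, 0.4, 0.6]
tcp_pos: [0.4164, 0.0021, 0.1162]
force: [0.4, -0.0, -0.3]
tcp_pos: [0.4167, 0.0022, 0.1145]
force: [-1.6, -0.1, 2.3]
```

```bash
for i in 1 2 3 4; do python3 -m handwheel '[[[0,0,-1,0,0,0,0],[0,0,-1,0,0,0,0]]]' | egrep 'tcp_pos|force: \['; done
```

```text
tcp_pos: [0.4167, 0.0022, 0.1134]
force: [-1.2, -0.0, 3.9]
tcp_pos: [0.4167, 0.0022, 0.1123]
force: [-1.1, -0.6, 4.1]
tcp_pos: [0.4167, 0.0022, 0.1113]
force: [-0.4, -0.4, 4.4]
tcp_pos: [0.4167, 0.0021, 0.1103]
force: [-0.3, 0.7, 4.2]
```

```bash
for i in 1 2 3 4; do python3 -m handwheel '[[[0,0,-0.7,0,0,0,0],[0,0,-0.7,0,0,0,0]]]' | egrep 'tcp_pos|force: \['; done
```

```text
tcp_pos: [0.4167, 0.0022, 0.1096]
force: [-1.6, -0.7, 4.9]
tcp_pos: [0.4167, 0.0021, 0.109]
force: [-0.3, -0.9, 5.0]
tcp_pos: [0.4167, 0.0022, 0.1083]
force: [-1.3, 0.0, 5.4]
tcp_pos: [0.4168, 0.0022, 0.1082]
force: [-3.0, -0.1, 10.4]
```

Force jumps to 10 N at TCP z 0.108: the tip is on the sleeve, so the button is flush. I'll push to -y.

```bash
for i in 1 2 3 4; do python3 -m handwheel '[[[0,-0.7,0,0,0,0,0],[0,-0.7,0,0,0,0,0]]]' | egrep 'tcp_pos|force: \['; done
```

```text
tcp_pos: [0.4167, 0.0021, 0.1082]
force: [-2.3, 1.2, 10.1]
tcp_pos: [0.4167, 0.002, 0.1082]
force: [-1.9, 2.7, 9.2]
tcp_pos: [0.4167, 0.0019, 0.1082]
force: [-2.9, 3.0, 9.6]
tcp_pos: [0.4168, 0.0018, 0.1082]
force: [-2.6, 4.4, 9.9]
```

```bash
for i in 1 2 3 4 5; do python3 -m handwheel '[[[0,-1,0,0,0,0,0],[0,-1,0,0,0,0,0]]]' | egrep 'tcp_pos|force: \['; done
```

```text
tcp_pos: [0.4168, 0.0009, 0.1082]
force: [-1.8, 4.9, 10.7]
tcp_pos: [0.4168, -0.0, 0.1082]
force: [-3.0, 4.6, 9.7]
tcp_pos: [0.4168, -0.001, 0.1082]
force: [-2.9, 4.3, 9.7]
tcp_pos: [0.4169, -0.0016, 0.1082]
force: [-1.4, 5.0, 8.5]
tcp_pos: [0.4172, -0.0027, 0.1082]
force: [-2.8, 5.0, 8.3]
```

```bash
for i in 1 2 3 ; do python3 -m handwheel '[[[0,-1,0,0,0,0,0],[0,-1,0,0,0,0,0]]]' | egrep 'tcp_pos|force: \['; done
python3 - <<'E'
from h import *
im=read_camera("wrist");a=cv2.resize(im[150:350,180:340,::-1],None,fx=3,fy=3)
b=cv2.resize(read_camera("scene")[150:230,250:350,::-1],None,fx=3,fy=3);b=cv2.copyMakeBorder(b,0,600-b.shape[0],0,0,0)
cv2.imwrite("pics/w3.png",np.hstack([a,b]))
E
```

```text
tcp_pos: [0.4174, -0.0039, 0.1082]
force: [-1.3, 4.7, 7.7]
tcp_pos: [0.4175, -0.0051, 0.1082]
force: [-1.0, 4.3, 8.5]
tcp_pos: [0.4175, -0.0054, 0.1082]
force: [-0.4, 5.4, 7.8]
```

View pics/w3.png

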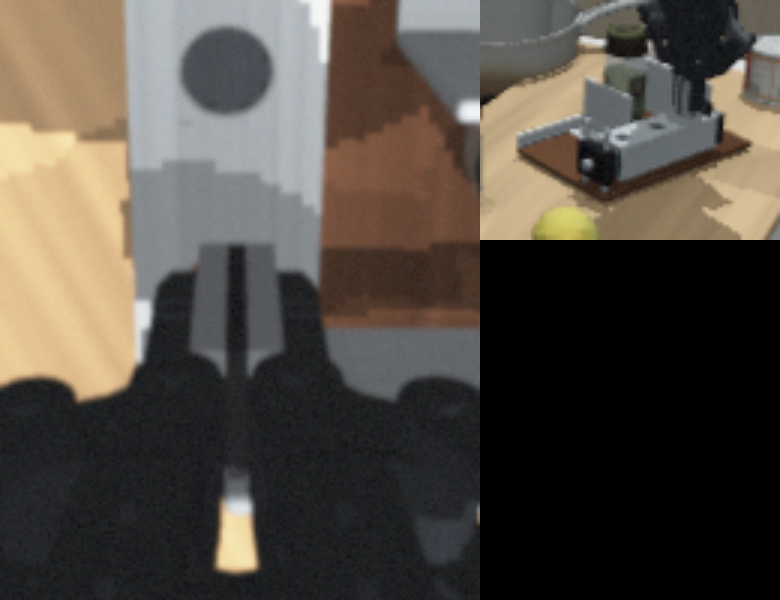

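```bash
python3 - <<'E'
from h import *
c=cam("wrist",read_state());print("now",onz(c,255.7-.3,173.3-.3,.0832))
c1=cam("wrist",np.load("s1.npy",allow_pickle=True).item());print("start",onz(c1,258,157,.0832),onz(c1,257.4,196,.0865))
E
for i in 1 2 3 ; do python3 -m handwheel '[[[0,-1,0,0,0,0,0],[0,-1,0,0,0,0,0]]]' | egrep 'tcp_pos|force: \['; done
```

```text
now [0.41542407 0.03746102 0.0832    ]
start [0.41552385 0.04026743 0.0832    ] [ 0.41586909 -0.0007417   0.0865    ]
tcp_pos: [0.4176, -0.0057, 0.1082]
force: [-1.5, 7.0, 8.0]
tcp_pos: [0.4175, -0.006, 0.1082]
force: [-0.8, 7.8, 7.1]
tcp_pos: [0.4175, -0.0064, 0.1082]
force: [-0.1, 8.6, 6.1]
```

```bash
for i in 1 2 3 4; do python3 -m handwheel '[[[0,-1,-0.2,0,0,0,0],[0,-1,-0.2,0,0,0,0]]]' | egrep 'tcp_pos|force: \['; done
```

```text
tcp_pos: [0.4176, -0.007, 0.1082]
force: [-0.8, 9.3, 8.2]
tcp_pos: [0.4176, -0.0089, 0.1081]
force: [-1.5, 6.6, 8.4]
tcp_pos: [0.4177, -0.0118, 0.1081]
force: [-2.2, 4.3, 11.3]
tcp_pos: [0.4178, -0.0131, 0.108]
force: [-1.9, 4.0, 12.1]
```

```bash
cat > hole.py <<'E'
from h import *
s=read_state();c=cam("wrist",s);im=read_camera("wrist");g=cv2.cvtColor(im,cv2.COLOR_RGB2GRAY)
m=(g<95);m[215:]=0;m[:,:225]=0;m[:,285:]=0
for st,ce in blobs(m,60):
    if st[2]<45 and st[3]<45 : print(st,onz(c,*ce,.0832).round(4))
h=cv2.cvtColor(im,cv2.COLOR_RGB2HSV);r=((h[...,0]<8)|(h[...,0]>172))&(h[...,1]>150)&(h[...,2]>60)
print("red",[(a,onz(c,*b,.085).round(4)) for a,b in blobs(r,6)]);print(s["tcp_pos"],s["force"])
E
python3 hole.py
```

```text
[240, 87, 10, 15, 77] [0.4098 0.0678 0.0832]
[241, 160, 29, 27, 623] [0.4155 0.0297 0.0832]
red []
[ 0.41775044 -0.01310109  0.10801054] [-1.89047281  4.04651715 12.09478988]
```

The hole has moved 7.8 mm along with the tip, so the sleeve is sliding. I'll continue.

```bash
python3 -m handwheel '[[[0,-1.5,0,0,0,0,0],[0,-3,0,0,0,0,0],[0,-4.5,0,0,0,0,0],[0,-6,0,0,0,0,0],[0,-7.5,0,0,0,0,0],[0,-9,0,0,0,0,0],[0,-9,0,0,0,0,0]]]'| egrep 'tcp_pos|force: \['; python3 -m handwheel '[[[0,-1.5,0.7,0,0,0,0],[0,-3,1.4,0,0,0,0],[0,-4.5,2.1,0,0,0,0],[0,-6,2.5,0,0,0,0],[0,-7,2.8,0,0,0,0]]]'| egrep 'tcp_pos|force: \['; python3 hole.py
```

```text
tcp_pos: [0.4179, -0.0225, 0.108]
force: [-1.7, 3.3, 12.1]
tcp_pos: [0.417, -0.0292, 0.1089]
force: [2.9, 4.9, -3.0]
[243, 160, 29, 27, 614] [0.4156 0.0135 0.0832]
red []
[ 0.41703072 -0.02915826  0.10888468] [ 2.90480697  4.91138098 -3.04369529]
```

```bash
python3 -m handwheel '[[[0,-2,-0.3,0,0,0,0],[0,-4,-0.3,0,0,0,0],[0,-6,-0.3,0,0,0,0],[0,-8,-0.3,0,0,0,0],[0,-10,-0.3,0,0,0,0],[0,-12,-0.3,0,0,0,0],[0,-12,-0.3,0,0,0,0]]]'| egrep 'tcp_pos|force: \[';python3 hole.py; for i in 1 2; do python3 -m handwheel '[[[0,-0.7,0,0,0,0,0],[0,-1,0,0,0,0,0]]]' | egrep 'tcp_pos|force: \['; done; python3 hole.py
```

```text
tcp_pos: [0.4159, -0.0444, 0.1089]
force: [0.2, 0.4, -0.3]
[246, 159, 29, 28, 633] [ 0.416  -0.0018  0.0832]
red [([247, 160, 26, 25, 508], array([ 0.4159, -0.0009,  0.085 ]))]
[ 0.4158965  -0.04443888  0.10887416] [ 0.1633107   0.39701454 -0.29123829]
tcp_pos: [0.416, -0.0445, 0.109]
force: [-1.0, 2.8, -1.9]
tcp_pos: [0.416, -0.0446, 0.109]
force: [-1.1, 4.3, -1.1]
[246, 159, 29, 28, 633] [ 0.416  -0.0018  0.0832]
red [([247, 160, 26, 25, 513], array([ 0.4159, -0.001 ,  0.085 ]))]
[ 0.41598876 -0.04464348  0.10898314] [-1.09193953  4.28774662 -1.10477296]
```

The button snapped up in the next hole and the sleeve is locked. I'll retreat and go to the loose jar.

```bash
python3 -m handwheel '[[[0,4,0,0,0,0,0],[0,6,20,0,0,0,0],[0,6,65,0,0,0,0],[0,20,110,0,0,0,0],[10,50,147,0,0,0,30],[20,90,147,0,0,0,85],[30,135,147,0,0,0,85],[40,180,147,0,0,0,85],[49,215,147,0,0,0,85],[49,215,147,0,0,0,85]]]';python3 - <<'E'
from h import *
s=read_state();im=read_camera("wrist");cv2.imwrite("pics/w4.png",im[:,:,::-1]);np.save("s4.npy",s,allow_pickle=True)
print(s["tcp_pos"],s["qd"].round(2))
E
```

```text
time_s: 13.6
tcp_pos: [0.4658, 0.1754, 0.2569]
tcp_rot: [0.696, 0.718, 0.003, -0.001]
force: [-0.2, -0.1, -0.3]
grip_width: 0.991
gripper_force: 0.0
[0.46581536 0.1754021  0.25692331] [ 0.06 -0.03  0.06  0.04  0.02  0.04  0.05]
```

View pics/w4.png

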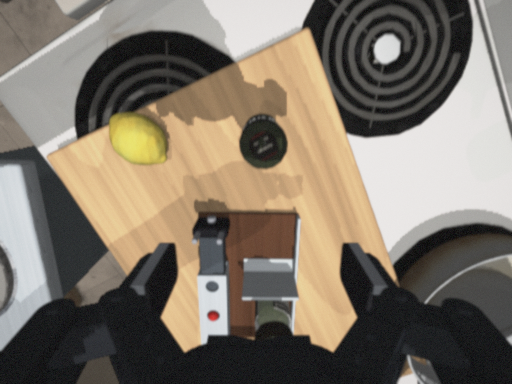

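The loose jar's black lid is centred at about (264,141), about 47 px wide. The red button is up in its hole at (213,316).

```bash
python3 - <<'E'
from h import *
s=np.load("s4.npy",allow_pickle=True).item();c=cam("wrist",s)
for u,v in((264,141),(241,141),(287,141),(264,119),(264,164)):print(onz(c,u,v,.139).round(4))
g=cv2.cvtColor(cv2.imread("pics/w4.png"),cv2.COLOR_BGR2GRAY);print(g[141,230:300]);print(g[110:175,264])
print(R.from_quat(s["tcp_rot"]).as_matrix().round(3))
E
```

```text
[0.4697 0.2211 0.139 ]
[0.451  0.2205 0.139 ]
[0.4884 0.2216 0.139 ]
[0.469  0.2385 0.139 ]
[0.4704 0.202  0.139 ]
[199 199 201 202 203 202 201 194 173 106  50  43  43  40  44  46  41  43
  41  30  30  29  30  34  38  42  51  60  48  39  38  38  39  42  51  53
  37  35  34  33  26  33  34  31  25  34  40  48  52  57  60  58  46  39
  40  44  66 123 172 185 180 178 174 169 171 172 169 171 170 168]
[118 120 114  97  72  66  77  83  75  54  37  34  37  38  43  40  39  41
  47  47  39  39  39  32  30  35  48  57  72  70  63  51  50  50  49  47
  66  88  96  90  65  48  34  35  27  30  31  32  39  36  44  48  56  60
  60  59  60  75 113 151 177 184 180 170 164]
[[-0.03   1.     0.002]
 [ 1.     0.03   0.005]
 [ 0.005  0.003 -1.   ]]
```

```bash
python3 -m handwheel '[[[1,22,0,0,0,0,85],[2,43,0,0,0,0,85],[2,43,-30,0,0,0,85],[2,43,-70,0,0,0,85],[2,43,-105,0,0,0,85],[2,43,-125,0,0,0,85],[2,43,-131,0,0,0,85],[2,43,-131,0,0,0,85]]]' 30;python3 -m handwheel '[[[0,0,0,0,0,0,30],[0,0,0,0,0,0,30],[0,0,0,0,0,0,30],[0,0,0,0,0,0,30],[0,0,0,0,0,0,30],[0,0,0,0,0,0,30],[0,0,0,0,0,0,30]]]' 30
```

```text
time_s: 14.45
tcp_pos: [0.468, 0.2104, 0.1248]
tcp_rot: [0.7, 0.714, -0.001, 0.0]
force: [1.3, 0.8, 0.8]
grip_width: 0.993
gripper_force: 0.0
time_s: 15.15
tcp_pos: [0.4686, 0.2128, 0.1265]
tcp_rot: [0.7, 0.714, 0.001, 0.001]
force: [-0.2, -0.7, 5.3]
grip_width: 0.471
gripper_force: 30.4
```

```bash
python3 -m handwheel '[[[0,0,10,0,0,0,30],[0,0,35,0,0,0,30],[0,0,70,0,0,0,30],[0,0,105,0,0,0,30],[0,0,130,0,0,0,30],[0,0,140,0,0,0,30],[0,0,140,0,0,0,30],[0,0,140,0,0,0,30]]]' 40;python3 - <<'E'
from h import *
s=read_state();im=read_camera("wrist");cv2.imwrite("pics/w5.png",im[:,:,::-1]);np.save("s5.npy",s,allow_pickle=True)
c=cam("wrist",s);p=s["tcp_pos"];print(p)
for dy in(-.02,0,.02): print(dy,proj(c,p+[0,dy,-.006+.019-.0]))
E
```

```text
time_s: 15.95
tcp_pos: [0.4668, 0.2117, 0.2638]
tcp_rot: [0.7, 0.715, -0.001, -0.0]
force: [-0.1, -0.9, -2.3]
grip_width: 0.467
gripper_force: 40.6
[0.46682817 0.21173975 0.26378328]
-0.02 (np.float64(256.62031132391996), np.float64(329.2483520025701))
0 (np.float64(257.5293896507672), np.float64(292.0967137858236))
0.02 (np.float64(258.5342239994268), np.float64(251.0317790198293))
```

View pics/w5.png

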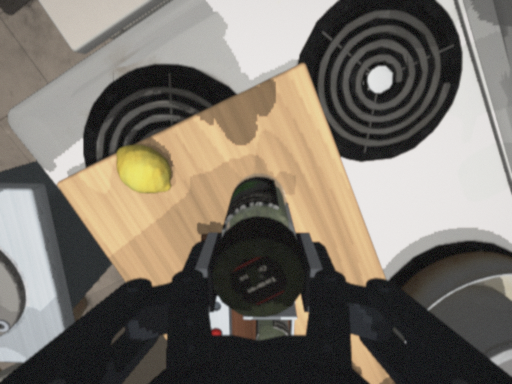

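The jar is held upright by the lid, whose centre is at about (258,272). That puts the jar axis 7–9 mm to +y of the TCP. I'll carry it over the bay.

```bash
python3 -m handwheel '[[[2,-15,6,0,0,0,30],[5,-45,6,0,0,0,30],[8,-80,6,0,0,0,30],[11,-115,6,0,0,0,30],[14,-150,6,0,0,0,30],[17,-185,6,0,0,0,30],[19,-215,6,0,0,0,30],[20,-240,6,0,0,0,30],[20,-252,6,0,0,0,30],[20,-257,6,0,0,0,30]]]';python3 -m handwheel '[[[0,0,0,0,0,0,30],[0,0,0,0,0,0,30]]]';python3 - <<'E'
from h import *
s=read_state();im=read_camera("wrist");t=read_camera("top");np.save("s6.npy",s,allow_pickle=True);cv2.imwrite("pics/w6raw.png",im[:,:,::-1])
a=im[140:384,140:380,::-1];a=cv2.resize(a,(480,488))
b=cv2.resize(t[180:260,270:360,::-1],(300,267))
d=cv2.resize(read_camera("scene")[120:210,260:350,::-1],(300,300))
o=np.zeros((570,780,3),np.uint8);o[:488,:480]=a;o[:267,480:]=b;o[267:567,480:]=d;cv2.imwrite("pics/w6.png",o);print(s["tcp_pos"])
E
```

```text
time_s: 17.0
tcp_pos: [0.4868, -0.0459, 0.2699]
tcp_rot: [0.7, 0.714, -0.001, -0.001]
force: [-0.5, -0.1, -0.7]
grip_width: 0.461
gripper_force: 40.6
time_s: 17.2
tcp_pos: [0.4874, -0.0427, 0.271]
tcp_rot: [0.699, 0.716, 0.0, -0.001]
force: [0.7, 0.3, -0.6]
grip_width: 0.467
gripper_force: 40.6
[ 0.48741705 -0.04266196  0.27103963]
```

View pics/w6.png

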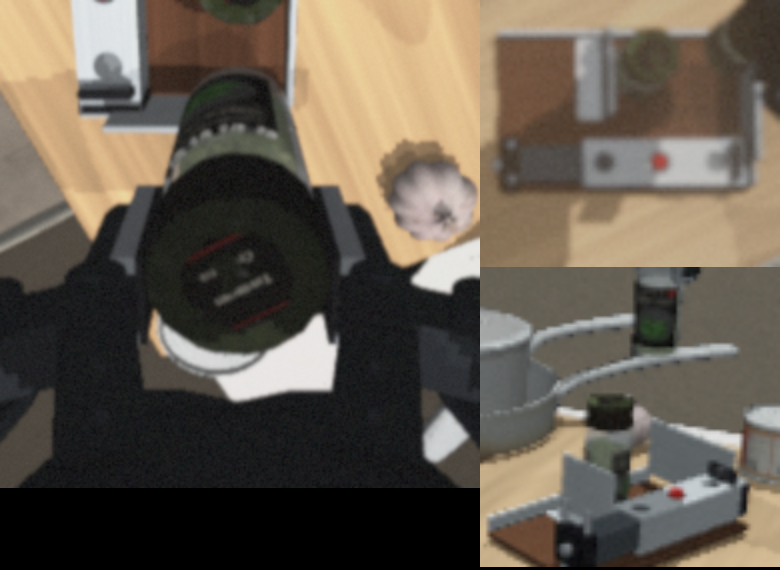

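The held jar is over the gap between the racked jar and the moving bookend. The button is red and proud. I'll shift 3 mm to -y and lower it.

```bash
python3 -m handwheel '[[[0,-3,-8,0,0,0,30],[0,-3,-25,0,0,0,30],[0,-3,-45,0,0,0,30],[0,-3,-60,0,0,0,30],[0,-3,-65,0,0,0,30],[0,-3,-65,0,0,0,30]]]'|egrep 'tcp_pos|force: \[';python3 - <<'E'
from h import *
s=read_state();im=read_camera("wrist");t=read_camera("top")
a=im[100:384,140:380,::-1];a=cv2.resize(a,(480,568))
d=cv2.resize(read_camera("scene")[130:210,260:350,::-1],(300,267))
o=np.zeros((570,780,3),np.uint8);o[:568,:480]=a;o[267:534,480:]=d;o[:267,480:]=cv2.resize(t[180:260,270:360,::-1],(300,267));cv2.imwrite("pics/w7.png",o);print(s["tcp_pos"])
E
```

```text
tcp_pos: [0.4869, -0.0476, 0.2053]
force: [-0.5, 1.3, -0.8]
[ 0.486915   -0.04758507  0.2053174 ]
```

View pics/w7.png

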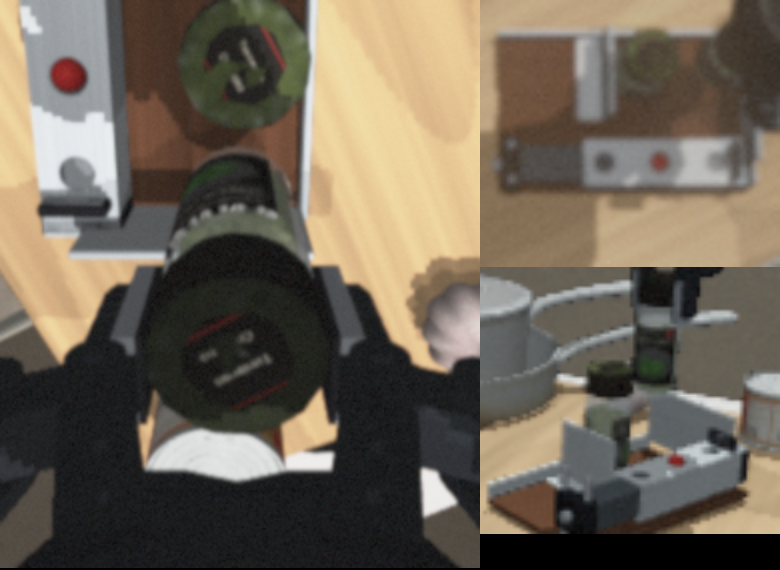

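Neighbour lid at zoom (244,62), held lid at about (238,352), ridge at (75,208), moving bookend top edges at rows 208–255. I'll compare them.

```bash
python3 - <<'E'
from h import *
s=read_state();c=cam("wrist",s)
f=lambda u,v,z:onz(c,140+u/2,100+v/2,z).round(4)
print("nbr lid",f(244,62,.149),"edges",f(180,62,.149),f(308,62,.149),f(244,128,.149),f(244,-5,.149))
z=s["tcp_pos"][2]+.0125
print("held",f(238,352,z),"low edge",f(238,432,z),"sides",f(148,352,z),f(332,352,z))
print("button",f(69,75,.0885),"bookend outer/inner",f(150,255,.116),f(150,208,.116),f(150,208,.09),"ridge",f(75,200,.096))
E
```

```text
nbr lid [0.4896 0.0126 0.149 ] edges [0.4704 0.0122 0.149 ] [0.5088 0.013  0.149 ] [ 0.4901 -0.0076  0.149 ] [0.4891 0.0317 0.149 ]
held [ 0.4887 -0.0398  0.2195] low edge [ 0.4891 -0.0606  0.2195] sides [ 0.4696 -0.0402  0.2195] [ 0.5086 -0.0394  0.2195]
button [ 0.4197 -0.0012  0.0885] bookend outer/inner [ 0.4548 -0.0676  0.116 ] [ 0.4553 -0.0476  0.116 ] [ 0.4514 -0.0577  0.09  ] ridge [ 0.4208 -0.0525  0.096 ]
```

```bash
python3 -m handwheel '[[[0,1,-8,0,0,0,30],[0,1,-20,0,0,0,30],[0,1,-35,0,0,0,30],[0,1,-48,0,0,0,30],[0,1,-58,0,0,0,30],[0,1,-63,0,0,0,30],[0,1,-63,0,0,0,30],[0,1,-63,0,0,0,30]]]'|egrep 'tcp_pos|force: \['; for i in 1 2 3; do python3 -m handwheel '[[[0,0,-0.8,0,0,0,30],[0,0,-1.5,0,0,0,30],[0,0,-1.5,0,0,0,30]]]' |egrep 'tcp_pos|force: \['; done
```

```text
tcp_pos: [0.4879, -0.0466, 0.1435]
force: [0.3, -0.1, -0.9]
tcp_pos: [0.4878, -0.0467, 0.142]
force: [-1.2, -0.5, -1.4]
tcp_pos: [0.4875, -0.0467, 0.1401]
force: [-0.5, -0.2, -2.2]
tcp_pos: [0.4875, -0.0466, 0.1386]
force: [0.5, 0.4, -1.5]
```

```bash
for i in 1 2 3 4; do python3 -m handwheel '[[[0,0,-0.8,0,0,0,30],[0,0,-0.8,0,0,0,30]]]' |egrep 'tcp_pos|force: \['; done
```

```text
tcp_pos: [0.4875, -0.0467, 0.1378]
force: [-0.2, 0.2, -1.5]
tcp_pos: [0.4875, -0.0467, 0.137]
force: [-1.3, 0.8, -1.2]
tcp_pos: [0.4877, -0.0466, 0.1365]
force: [-0.1, 0.1, 1.4]
tcp_pos: [0.4877, -0.0466, 0.1365]
force: [-1.0, -0.6, 6.1]
```

The jar touches the bay floor at the predicted height. I'll release and retreat.

```bash
python3 -m handwheel '[[[0,0,0.7,0,0,0,30],[0,0,0.7,0,0,0,50],[0,0,0.7,0,0,0,56],[0,0,0.7,0,0,0,65],[0,0,0.7,0,0,0,75],[0,0,0.7,0,0,0,75]]]'; python3 -m handwheel '[[[0,0,6,0,0,0,75],[0,0,15,0,0,0,75],[0,0,40,0,0,0,75],[0,0,80,0,0,0,75],[0,0,120,0,0,0,75],[-10,-30,125,0,0,0,75],[-20,-70,125,0,0,0,75],[-30,-115,125,0,0,0,75],[-40,-150,125,0,0,0,75],[-40,-150,125,0,0,0,75]]]'
python3 - <<'E'
from h import *
o=np.hstack([cv2.resize(read_camera("top")[175:255,265:365,::-1],(400,320)),cv2.resize(read_camera("scene")[130:220,250:362,::-1],(398,320))])
cv2.imwrite("pics/f.png",o);print(read_state()["tcp_pos"])
E
```

```text
time_s: 21.2
tcp_pos: [0.4876, -0.0467, 0.1361]
tcp_rot: [0.7, 0.715, 0.0, -0.0]
force: [-1.2, -0.5, 0.3]
grip_width: 0.878
gripper_force: 0.0
time_s: 22.2
tcp_pos: [0.4452, -0.2041, 0.2616]
tcp_rot: [0.704, 0.71, -0.002, 0.001]
force: [-0.6, 0.1, -0.6]
grip_width: 0.881
gripper_force: 0.0
[ 0.44746047 -0.19732681  0.26183481]
```

View pics/f.png

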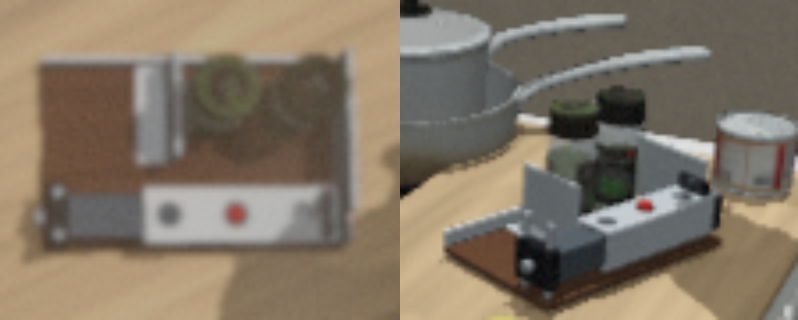

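Both jars stand upright side by side in the bay, with lids at about (223,88) and (305,88) in the top view. The button is up in the middle hole at (236,213). The arm is clear, so I'll hand the job in.

```bash
python3 -m handwheel '[[[0,0,0,0,0,0,75],[0,0,0,0,0,0,75],[0,0,0,0,0,0,75]]]' >/dev/null; python3 -c "
from workcell import *
print(finish_job())"
```

```text
the job is handed in; nothing more can be done
None
```

The sleeve is slid out and locked at the next hole, and the loose jar stands upright in the rack beside the other one. The job is handed in; no verdict came back.

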